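Load the parts cases into the empty feed lane of a watchmaker's bench

ROBOT

A 6-joint arm with a two-finger parallel gripper is mounted at the origin on the work surface. World frame = base frame: x ahead of the robot, y to its left, z up, the work surface at z = 0. Lengths are in mm, angles in rad, forces in N, time in s.
With the tool pointing down it reaches from about 350 to 1000 mm from the base axis. Payload 7.1 kg.
Tool frame: the origin (TCP) lies at the very end of the fingers, on their centre line; the grasp point (between the pads) lies 19 mm behind it (bot.grip_depth is the x of the grasp point in the tool frame, in mm); x points along the fingers, y is the direction in which the jaws open and shut, and the axes are right-handed (so a half turn about x gives the same grasp; the last joint's range is limited). The gripper opens to 85 mm and grips with 20 to 120 N. Pads are 22 mm wide; open, the fingers measure 114 mm over their backs; the gripper's body (76 mm by 85 mm) begins 54 mm behind the grasp point. The pads swing forward as they close: fully open they stand 13 mm farther back than shut.
Start: joints at [1.292, 0.423, 1.63, -0, 1.089, -0.019], TCP at [160.523, 604.018, 231.319] pointing down, gripper open.
Joint ranges: [-3, 3], [-0.9, 2.11], [0.09, 2.58], [-1.31, 4.45], [0.11, 2.69], [-2.54, 2.54]. Speed limits (rad/s): [2.39, 2.39, 3.01, 3.14, 3.14, 3.14].

INTERFACE

Orientations are given as a 3x3 rotation matrix whose columns are the frame's x, y, z axes.
In Python, from rig import bot gives the robot as it stands. The module is installed in compiled form; this text tells all that it offers.
- The arm moves only by the tool play_rows, never from a script. Its argument "series" is a list of rows, each an object of numbers: "jaw": the opening, from -1 (shut) to 1 (fully open), so that 0 is half open; "dx", "dy", "dz": the shift along the tool's x, y, z in m; "wx", "wy", "wz": the turn, a rotation vector about the tool's x, y, z in rad. A call has 1 to 8 rows; each row shifts and turns the commanded pose from where the row before left it, along the tool's axes as they then stand; what a row does not reach is not made up. A row lasts 1/8 s, in which the tool goes at most 62.5 mm and 10.7 degrees, less where a joint would pass 70% of its speed; a pose out of reach is approached as far as the arm can. A call is refused whole if a number of a shift passes 0.0625 or a number of a turn 0.188, either way. A call with a gripper value outside its range is refused whole. The fingers move at their own pace and stop on an object; "grip_force" is the grip in N (left out, the last holds). Time passes only in rows, so rows that do not move let the fingers close. It gives the time, the measured TCP pose, the force and the opening at its end, in the units of the state.
- bot.observe(): the state, without advancing time (a new reading comes with each control period).
- bot.grab_frame(name): name is "side" or "top" or "wrist"; returns (picture, depth): 480x640x3 uint8, red, green, blue; 480x640 float32, mm along the optical axis (not along the pixel's ray), 0 where there is no reading.
- bot.calibration(name): a dict with "mtx" (3x3 intrinsics, pixels), "k1" (the pictures are not rectified: a ray, as slopes to the right and down, at radius r is drawn at 1 + k1 r^2 times it, then the intrinsics apply), "extrinsics" (4x4, takes a point from camera to world coordinates); the wrist camera has in their place "mount" (4x4, takes a point from camera to tool coordinates, whose origin is the TCP and whose axes are the tool frame's). Camera axes: x right, y down, z forward; pixel columns grow to the right and rows downward; lengths in mm; the calibration is good to about 2 mm. A picture is of the moment at which its call begins: read the wrist's pose just before it. calibration takes no time and is no camera call.
- bot.job_done(): hands the job in, once; it reports no verdict.
Trained networks look in the newest picture that a camera, given by its name, has taken for a name from the list of things; names that differ only in an ending like _2 or _b are one class to them, and where a whole thing is asked for, a point or a joint stands for the part that bears it (a point fixed in the world has none). Each returns a list of dicts, best first, with "confidence" (0 to 1); they miss things now and then, are a little off and sometimes report something else, mostly with a low value. They report only what shows in the picture. A call takes as long as a camera call. They do not tell look-alikes from the thing itself.
- bot.look_for(camera, name): "point" ([x, y, z] in mm, in world coordinates, good to about 4 mm: the middle of the surface that is visible of it).
- bot.tip_of(camera, name): "point" ([x, y, z] in mm, in world coordinates, good to about 4 mm: a listed point, or the origin of a listed thing).
The state is a dict: "time_s": time; "joint_pos": joint angles; "qvel": joint speeds; "effort": joint torques, N m; "tcp_pos": TCP position; "ee_rot": TCP orientation; "contact_force": force on the tool from outside, world axes, zero at the start; "wrist_torque": the same for the moment, N m; "finger_gap": finger opening in mm.
Only numpy, scipy, OpenCV 4.12 (cv2) and the standard library are available. Lean on these libraries where they do the work, as an engineer would, in place of code of your own. Each camera call takes 0.05 s, during which the arm holds its last target. There are 200 camera calls.

TASK

Load the two loose rectangular aluminium parts cases into the empty one of the two sloped lanes: set each one down upright and lengthwise in the raised half of the lane and let go, so that it slides down - the first to the stop, then the second up against it. Leave the round tin where it is.

Things in the scene. Friction and masses are not known exactly. Their poses are not given: they have to be found in the camera images.
- case_1: one of two identical rectangular aluminium parts cases with a black seam round the lid, 66 long (its x) x 42 wide (its y) x 48 high (z), closed, about 140 g. Starts upright on the bench. Origin: centre of its underside.
- case_2: one of two identical rectangular aluminium parts cases with a black seam round the lid, 66 long (its x) x 42 wide (its y) x 48 high (z), closed, about 140 g. Starts upright on the bench. Origin: centre of its underside. Either may go first. In the lane the first ends at x=+119, the second at x=+57 of the lane.
- empty_lane: empty grey sheet-metal channel, fixed, 62 wide inside, open on top; walls 4 thick, 12 above its slippery floor, which falls 20 degrees towards +x. Origin at bench level under its middle; z up, x level and downhill, y across. Floor 77 high at x=0, 102 at x=-70, 131 at its open raised end x=-151, 22 at the stop's face x=+150; stop 38 tall. Set a case down with its centre near x=-70.
- full_lane: the other lane, same build and frame as the empty one but already full: four fixed cases like the loose ones lie in it, reaching up to 160 above the bench. It stands 140 to 220 to one side of the empty lane, centre to centre.
- round_tin: round aluminium tin with a screw lid, 62 diameter x 46 high, standing loose near the cases; not to be moved. Origin: centre of its underside.
Things that resemble listed ones, but are neither listed nor needed, are in the scene too. What is shaped like the case_2 but orange is not meant.

How it is judged:
By the outcome, as a careful person would: the job done as asked, in the order asked, and still so for the second after the job is handed in, with the robot touching nothing.
It also fails if it takes over 54 s, if anything falls off the work surface, if the arm or the gripper's body presses on something with over 40 N, if the wrist force passes 120 N, or if a joint passes its speed limit or range.

## Working session

There is one attempt and no reset: what is moved stays moved. The work goes in short steps, Python scripts to look and compute and a tool call to move; the robot and the scene stay as the last step left them, time stands still between calls to the robot, and variables do not carry over. Pictures are saved under pics/ and viewed, about 8 in all and at most 12, crops included, and the job is handed in when it is done.

Besides the shell and the picture viewer there is one more tool, called after "Call:" in YAML: its name, and indented under it one key for each argument. play_rows: Moves the arm, as the interface text tells. Its arguments: {"type":"object","properties":{"series":{"type":"array"},"grip_force":{"type":"number"}},"required":["series"]}

```bash
mkdir -p pics; cat > h.py <<'E'
import numpy as np, cv2
from rig import bot
def cloud(name):
    o=bot.observe(); im,d=bot.grab_frame(name); c=bot.calibration(name)
    K=np.array(c["mtx"],float); k=c["k1"]
    v,u=np.mgrid[:480,:640]
    p=cv2.undistortPoints(np.stack([u,v],-1).reshape(-1,1,2).astype(float),K,np.array([k,0,0,0.])).reshape(480,640,2)
    P=np.dstack([p[...,0]*d,p[...,1]*d,d])
    if name=="wrist":
        M=np.array(c["mount"]);T=np.eye(4);T[:3,:3]=o["ee_rot"];T[:3,3]=o["tcp_pos"];M=T@M
    else: M=np.array(c["extrinsics"])
    W=P@M[:3,:3].T+M[:3,3]; W[d==0]=np.nan
    return im,W
def save(im,n): cv2.imwrite(f"pics/{n}.png",im[...,::-1])
E
python3 - <<'E'
from h import *
o=bot.observe(); print(np.round(o["ee_rot"],3).tolist(),o["finger_gap"],o["time_s"])
ims=[]
for n in("top","side"):
    im,W=cloud(n); save(im,n); np.savez(n,im=im,W=W)
    for t in("case_1","empty_lane","full_lane","round_tin"):
        for f in(bot.look_for,bot.tip_of):
            print(n,t,f.__name__,[(np.round(r["point"]).tolist(),round(r["confidence"],2)) for r in f(n,t)])
print(bot.observe()["time_s"])
E
```

```text
[[-0.0, 0.257, 0.966], [-0.002, 0.966, -0.257], [-1.0, -0.002, -0.0]] 85.40804644046297 0.0
top case_1 call [([452.0, -281.0, 50.0], 0.95), ([479.0, -170.0, 48.0], 0.73), ([488.0, -62.0, 46.0], 0.72), ([659.0, -167.0, 49.0], 0.71), ([360.0, -164.0, 48.0], 0.62)]
top case_1 call [([480.0, -171.0, 4.0], 0.85), ([662.0, -172.0, 0.0], 0.71), ([495.0, -62.0, -4.0], 0.71), ([453.0, -282.0, -1.0], 0.66), ([359.0, -169.0, -1.0], 0.57)]
top empty_lane call [([554.0, 223.0, 68.0], 0.74), ([554.0, 46.0, 110.0], 0.54)]
top empty_lane call [([576.0, 232.0, 3.0], 0.56), ([573.0, 59.0, -1.0], 0.55)]
top full_lane call [([551.0, 50.0, 112.0], 0.82)]
top full_lane call [([573.0, 53.0, -2.0], 0.81)]
top round_tin call [([558.0, -343.0, 49.0], 0.69)]
top round_tin call []
side case_1 call [([652.0, -183.0, 46.0], 0.79), ([367.0, -178.0, 50.0], 0.65), ([479.0, -185.0, 47.0], 0.62), ([493.0, -73.0, 43.0], 0.62)]
side case_1 call [([479.0, -173.0, 2.0], 0.95), ([494.0, -62.0, 1.0], 0.79), ([664.0, -172.0, -4.0], 0.71), ([361.0, -170.0, -2.0], 0.64), ([450.0, -283.0, 2.0], 0.57)]
side empty_lane call [([584.0, 229.0, 74.0], 0.89)]
side empty_lane call [([567.0, 226.0, 2.0], 0.74)]
side full_lane call [([564.0, 34.0, 80.0], 0.86)]
side full_lane call [([577.0, 60.0, 2.0], 0.87)]
side round_tin call []
side round_tin call [([565.0, -343.0, 1.0], 0.93), ([570.0, 228.0, 1.0], 0.69)]
0.9
```

View pics/top.png

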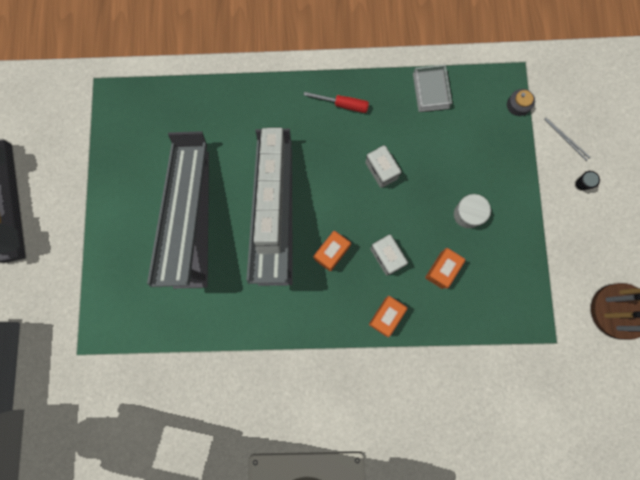

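View pics/side.png

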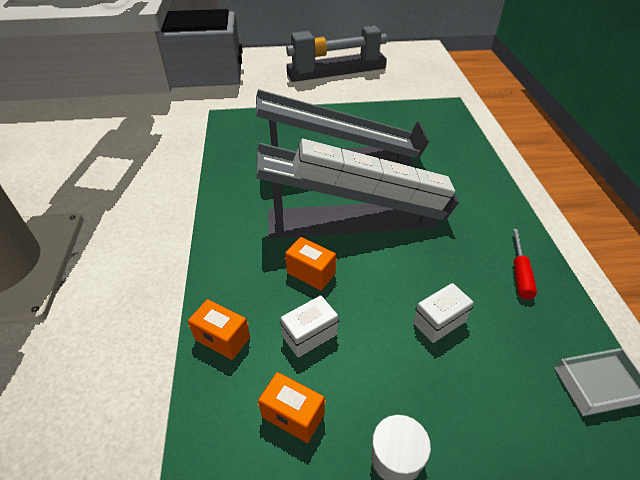

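The top view shows the two aluminium cases at pixels (388,255) and (383,167). The orange look-alikes are at (333,251), (447,268) and (389,316), and the tin is at (473,211). The left lane (180,210) is empty, with its stop at the top (+x). The side view agrees. Next I measure exact poses from the clouds.

```bash
python3 - <<'E'
from h import *
D={n:np.load(n+".npz") for n in("top","side")}
for n in D:
    W=D[n]["W"]; im=D[n]["im"].astype(int)
    print(n,"bench z",np.nanmedian(W[...,2][(abs(W[...,0]-560)<60)&(abs(W[...,1]+120)<25)]))
    for c in((480,-171),(662,-172)):
        m=(np.hypot(W[...,0]-c[0],W[...,1]-c[1])<55)&(W[...,2]>42)&(W[...,2]<58)
        p=W[m]; r=cv2.minAreaRect(p[:,:2].astype(np.float32))
        print(n,c,m.sum(),"z",np.median(p[:,2]).round(1),"rect",np.round(r[0],1),np.round(r[1],1),round(r[2],1))
    m=(W[...,1]>150)&(W[...,1]<310)&(W[...,0]>380)&(W[...,0]<780)&(W[...,2]>15)&(W[...,2]<170)
    p=W[m]; r=cv2.minAreaRect(p[:,:2].astype(np.float32)); print("lane",np.round(r[0],1),np.round(r[1],1),round(r[2],1))
    # local frame guess; scan floor/walls per x slices
    for x in range(420,740,30):
        q=p[abs(p[:,0]-x)<4]
        if len(q)>5:
            print(x,len(q),"y",np.round([q[:,1].min(),q[:,1].max()],1),"z at y-bins",[(int(y),np.round(np.median(q[abs(q[:,1]-y)<4,2]))) for y in range(190,275,8) if (abs(q[:,1]-y)<4).any()])
E
```

```text
top bench z 0.6009086393946745
top (480, -171) 726 z 47.8 rect [ 481.9 -172.4] [66.1 43.5] 27.9
top (662, -172) 666 z 48.1 rect [ 666.3 -170.7] [66.7 42.8] 27.2
lane [583.6 229.1] [321.   72.2] 0.1
420 28 y [194.  262.7] z at y-bins [(190, np.float64(126.0)), (198, np.float64(128.0)), (206, np.float64(128.0)), (214, np.float64(128.0)), (222, np.float64(130.0)), (230, np.float64(131.0)), (238, np.float64(133.0)), (254, np.float64(128.0)), (262, np.float64(128.0))]
450 233 y [193.2 263.2] z at y-bins [(190, np.float64(129.0)), (198, np.float64(74.0)), (206, np.float64(122.0)), (214, np.float64(122.0)), (222, np.float64(121.0)), (230, np.float64(121.0)), (238, np.float64(122.0)), (246, np.float64(122.0)), (254, np.float64(121.0)), (262, np.float64(131.0))]
480 169 y [193.5 263.6] z at y-bins [(190, np.float64(118.0)), (198, np.float64(123.0)), (206, np.float64(110.0)), (214, np.float64(111.0)), (222, np.float64(111.0)), (230, np.float64(111.0)), (238, np.float64(111.0)), (246, np.float64(111.0)), (254, np.float64(111.0)), (262, np.float64(121.0))]
510 161 y [193.4 263.1] z at y-bins [(1
[... 4481 characters left out ...]
), (198, np.float64(52.0)), (222, np.float64(47.0)), (230, np.float64(47.0)), (238, np.float64(47.0)), (246, np.float64(47.0)), (254, np.float64(46.0)), (262, np.float64(54.0)), (270, np.float64(59.0))]
690 123 y [192.  264.4] z at y-bins [(190, np.float64(42.0)), (198, np.float64(32.0)), (206, np.float64(21.0)), (222, np.float64(36.0)), (230, np.float64(36.0)), (238, np.float64(36.0)), (246, np.float64(36.0)), (254, np.float64(35.0)), (262, np.float64(43.0))]
720 92 y [191.6 263.6] z at y-bins [(190, np.float64(33.0)), (198, np.float64(30.0)), (222, np.float64(24.0)), (230, np.float64(25.0)), (238, np.float64(26.0)), (246, np.float64(24.0)), (254, np.float64(25.0)), (262, np.float64(32.0))]
```

```bash
cat >> h.py <<'E'
from scipy.spatial.transform import Rotation as Ro, Slerp
import json, math
def pose_R(yaw,tilt=0):
    """tool down, z_t heading yaw(deg); lane tilt: tool x = -(lane normal), lane falls to world +x"""
    c,s=np.cos(np.radians(yaw)),np.sin(np.radians(yaw))
    z=np.array([c,s,0]);x=np.array([0,0,-1.])
    R=np.c_[x,np.cross(z,x),z]
    return Ro.from_euler('y',tilt,degrees=True).as_matrix()@R
def plan(targets,step=50,rot=8.5):
    o=bot.observe();p=np.array(o["tcp_pos"]);R=np.array(o["ee_rot"]);rows=[]
    for tp,tR in targets:
        tp=np.array(tp,float);d=tp-p;w=(Ro.from_matrix(R.T@tR)).as_rotvec()
        n=max(1,math.ceil(np.linalg.norm(d)/step),math.ceil(np.degrees(np.linalg.norm(w))/rot))
        for i in range(n):
            s=R.T@(d/n)/1000; r=w/n
            rows.append({k:round(float(v),4) for k,v in zip(("dx","dy","dz","wx","wy","wz"),(*s,*r)) if abs(v)>5e-5})
            R=R@Ro.from_rotvec(r).as_matrix()
        p=tp;rows.append("--")
    for r in rows: print(json.dumps(r))
E
python3 - <<'E'
from h import *
plan([([481.5,-173.5,210],pose_R(-152.5))])
E
```

```text
{"dx": 0.0013, "dy": -0.0394, "dz": 0.03, "wx": 0.1413}
{"dx": 0.0013, "dy": -0.0347, "dz": 0.0352, "wx": 0.1413}
{"dx": 0.0013, "dy": -0.0294, "dz": 0.0398, "wx": 0.1413}
{"dx": 0.0013, "dy": -0.0235, "dz": 0.0435, "wx": 0.1413}
{"dx": 0.0013, "dy": -0.0172, "dz": 0.0464, "wx": 0.1413}
{"dx": 0.0013, "dy": -0.0105, "dz": 0.0484, "wx": 0.1413}
{"dx": 0.0013, "dy": -0.0035, "dz": 0.0494, "wx": 0.1413}
{"dx": 0.0013, "dy": 0.0034, "dz": 0.0494, "wx": 0.1413}
{"dx": 0.0013, "dy": 0.0104, "dz": 0.0484, "wx": 0.1413}
{"dx": 0.0013, "dy": 0.0171, "dz": 0.0464, "wx": 0.1413}
{"dx": 0.0013, "dy": 0.0234, "dz": 0.0436, "wx": 0.1413}
{"dx": 0.0013, "dy": 0.0293, "dz": 0.0398, "wx": 0.1413}
{"dx": 0.0013, "dy": 0.0347, "dz": 0.0353, "wx": 0.1413}
{"dx": 0.0013, "dy": 0.0393, "dz": 0.0301, "wx": 0.1413}
{"dx": 0.0013, "dy": 0.0431, "dz": 0.0243, "wx": 0.1413}
{"dx": 0.0013, "dy": 0.0461, "dz": 0.0179, "wx": 0.1413}
{"dx": 0.0013, "dy": 0.0482, "dz": 0.0113, "wx": 0.1413}
"--"
```

Call:
play_rows:
  series:
    - {"jaw": 1, "dx": 0.001, "dy": -0.039, "dz": 0.03, "wx": 0.141}
    - {"jaw": 1, "dx": 0.001, "dy": -0.035, "dz": 0.035, "wx": 0.141}
    - {"jaw": 1, "dx": 0.001, "dy": -0.029, "dz": 0.04, "wx": 0.141}
    - {"jaw": 1, "dx": 0.001, "dy": -0.024, "dz": 0.043, "wx": 0.141}
    - {"jaw": 1, "dx": 0.001, "dy": -0.017, "dz": 0.046, "wx": 0.141}
    - {"jaw": 1, "dx": 0.001, "dy": -0.01, "dz": 0.048, "wx": 0.141}
    - {"jaw": 1, "dx": 0.001, "dy": -0.003, "dz": 0.049, "wx": 0.141}
    - {"jaw": 1, "dx": 0.001, "dy": 0.003, "dz": 0.049, "wx": 0.141}

```text
schema error: expected keys jaw, dx, dy, dz, wx, wy, wz
```

Call:
play_rows:
  series:
    - {"jaw": 1, "dx": 0.001, "dy": 0.01, "dz": 0.048, "wx": 0.141}
    - {"jaw": 1, "dx": 0.001, "dy": 0.017, "dz": 0.046, "wx": 0.141}
    - {"jaw": 1, "dx": 0.001, "dy": 0.023, "dz": 0.044, "wx": 0.141}
    - {"jaw": 1, "dx": 0.001, "dy": 0.029, "dz": 0.04, "wx": 0.141}
    - {"jaw": 1, "dx": 0.001, "dy": 0.035, "dz": 0.035, "wx": 0.141}
    - {"jaw": 1, "dx": 0.001, "dy": 0.039, "dz": 0.03, "wx": 0.141}
    - {"jaw": 1, "dx": 0.001, "dy": 0.043, "dz": 0.024, "wx": 0.141}
    - {"jaw": 1, "dx": 0.001, "dy": 0.046, "dz": 0.018, "wx": 0.141}

```text
schema error: expected keys jaw, dx, dy, dz, wx, wy, wz
```

```bash
python3 - <<'E'
from h import *
o=bot.observe(); print(o["time_s"],np.round(o["tcp_pos"],1),np.round(o["joint_pos"],2))
im,W=cloud("wrist"); save(im,"w1")
m=(np.hypot(W[...,0]-481,W[...,1]+173)<55)&(W[...,2]>40)&(W[...,2]<58)
p=W[m]; print(m.sum(),np.median(p[:,2]),cv2.minAreaRect(p[:,:2].astype(np.float32)))
plan([([481.5,-173.5,110],pose_R(-152.5))])
E
```

```text
0.9 [160.5 604.  231.3] [ 1.29  0.42  1.63  0.    1.09 -0.02]
0 nan ((0.0, 0.0), (0.0, 0.0), 0.0)
{"dx": 0.0071, "dy": -0.0394, "dz": 0.03, "wx": 0.1413}
{"dx": 0.0071, "dy": -0.0347, "dz": 0.0352, "wx": 0.1413}
{"dx": 0.0071, "dy": -0.0294, "dz": 0.0398, "wx": 0.1413}
{"dx": 0.0071, "dy": -0.0235, "dz": 0.0435, "wx": 0.1413}
{"dx": 0.0071, "dy": -0.0172, "dz": 0.0464, "wx": 0.1413}
{"dx": 0.0071, "dy": -0.0105, "dz": 0.0484, "wx": 0.1413}
{"dx": 0.0071, "dy": -0.0035, "dz": 0.0494, "wx": 0.1413}
{"dx": 0.0071, "dy": 0.0034, "dz": 0.0494, "wx": 0.1413}
{"dx": 0.0071, "dy": 0.0104, "dz": 0.0484, "wx": 0.1413}
{"dx": 0.0071, "dy": 0.0171, "dz": 0.0464, "wx": 0.1413}
{"dx": 0.0071, "dy": 0.0234, "dz": 0.0436, "wx": 0.1413}
{"dx": 0.0071, "dy": 0.0293, "dz": 0.0398, "wx": 0.1413}
{"dx": 0.0071, "dy": 0.0347, "dz": 0.0353, "wx": 0.1413}
{"dx": 0.0071, "dy": 0.0393, "dz": 0.0301, "wx": 0.1413}
{"dx": 0.0071, "dy": 0.0431, "dz": 0.0243, "wx": 0.1413}
{"dx": 0.0071, "dy": 0.0461, "dz": 0.0179, "wx": 0.1413}
{"dx": 0.0071, "dy": 0.0482, "dz": 0.0113, "wx": 0.1413}
"--"
  return _methods._mean(a, axis=axis, dtype=dtype,
  ret = ret.dtype.type(ret / rcount)
```

All keys are required in every row, so I'm resending the moves with them.

Call:
play_rows:
  series:
    - {"jaw": 1, "dx": 0.001, "dy": -0.039, "dz": 0.03, "wx": 0.141, "wy": 0, "wz": 0}
    - {"jaw": 1, "dx": 0.001, "dy": -0.035, "dz": 0.035, "wx": 0.141, "wy": 0, "wz": 0}
    - {"jaw": 1, "dx": 0.001, "dy": -0.029, "dz": 0.04, "wx": 0.141, "wy": 0, "wz": 0}
    - {"jaw": 1, "dx": 0.001, "dy": -0.024, "dz": 0.043, "wx": 0.141, "wy": 0, "wz": 0}
    - {"jaw": 1, "dx": 0.001, "dy": -0.017, "dz": 0.046, "wx": 0.141, "wy": 0, "wz": 0}
    - {"jaw": 1, "dx": 0.001, "dy": -0.01, "dz": 0.048, "wx": 0.141, "wy": 0, "wz": 0}
    - {"jaw": 1, "dx": 0.001, "dy": -0.003, "dz": 0.049, "wx": 0.141, "wy": 0, "wz": 0}
    - {"jaw": 1, "dx": 0.001, "dy": 0.003, "dz": 0.049, "wx": 0.141, "wy": 0, "wz": 0}

```text
time_s: 1.95
tcp_pos: [311.8, 239.2, 223.6]
ee_rot: [[0.001, 0.984, 0.178], [0.001, 0.178, -0.984], [-1.0, 0.001, -0.0]]
contact_force: [0.8, 0.0, -0.0]
finger_gap: 85.5
```

Call:
play_rows:
  series:
    - {"jaw": 1, "dx": 0.001, "dy": 0.01, "dz": 0.048, "wx": 0.141, "wy": 0, "wz": 0}
    - {"jaw": 1, "dx": 0.001, "dy": 0.017, "dz": 0.046, "wx": 0.141, "wy": 0, "wz": 0}
    - {"jaw": 1, "dx": 0.001, "dy": 0.023, "dz": 0.044, "wx": 0.141, "wy": 0, "wz": 0}
    - {"jaw": 1, "dx": 0.001, "dy": 0.029, "dz": 0.04, "wx": 0.141, "wy": 0, "wz": 0}
    - {"jaw": 1, "dx": 0.001, "dy": 0.035, "dz": 0.035, "wx": 0.141, "wy": 0, "wz": 0}
    - {"jaw": 1, "dx": 0.001, "dy": 0.039, "dz": 0.03, "wx": 0.141, "wy": 0, "wz": 0}
    - {"jaw": 1, "dx": 0.001, "dy": 0.043, "dz": 0.024, "wx": 0.141, "wy": 0, "wz": 0}
    - {"jaw": 1, "dx": 0.001, "dy": 0.046, "dz": 0.018, "wx": 0.141, "wy": 0, "wz": 0}

```text
time_s: 2.95
tcp_pos: [462.9, -125.7, 215.5]
ee_rot: [[0.001, 0.582, -0.813], [-0.0, -0.813, -0.582], [-1.0, 0.0, -0.0]]
contact_force: [0.5, 0.3, -0.4]
finger_gap: 85.3
```

```bash
sed -i 's/ if abs(v)>5e-5})/})/; s/round(float(v),4)/round(float(v),3)/' h.py; python3 - <<'E'
from h import *
o=bot.observe(); print(o["time_s"],np.round(o["tcp_pos"],1),np.round(o["joint_pos"],2))
im,W=cloud("wrist"); save(im,"w1")
m=(np.hypot(W[...,0]-481,W[...,1]+173)<55)&(W[...,2]>40)&(W[...,2]<58)
p=W[m]; print(m.sum(),np.median(p[:,2]),cv2.minAreaRect(p[:,:2].astype(np.float32)))
plan([([481.5,-173.5,110],pose_R(-152.5))])
E
```

```text
2.95 [ 462.9 -125.7  215.5] [-0.29  0.23  1.96  0.    0.95  0.66]
3289 48.8792772295256 ((479.0504455566406, -171.9853057861328), (66.56095123291016, 43.22514724731445), 27.63872718811035)
{"dx": 0.035, "dy": 0.015, "dz": 0.004, "wx": 0.045, "wy": -0.001, "wz": -0.002}
{"dx": 0.035, "dy": 0.015, "dz": 0.003, "wx": 0.045, "wy": -0.001, "wz": -0.002}
{"dx": 0.035, "dy": 0.015, "dz": 0.003, "wx": 0.045, "wy": -0.001, "wz": -0.002}
"--"
```

Call:
play_rows:
  series:
    - {"jaw": 1, "dx": 0.032, "dy": 0.015, "dz": 0.004, "wx": 0.045, "wy": -0.001, "wz": -0.001}
    - {"jaw": 1, "dx": 0.032, "dy": 0.015, "dz": 0.003, "wx": 0.045, "wy": 0, "wz": 0}
    - {"jaw": 1, "dx": 0.032, "dy": 0.0137, "dz": 0.0035, "wx": 0.045, "wy": 0, "wz": 0}
    - {"jaw": 1, "dx": 0.04, "dy": 0, "dz": 0, "wx": 0, "wy": 0, "wz": 0}
    - {"jaw": 1, "dx": 0.03, "dy": 0, "dz": 0, "wx": 0, "wy": 0, "wz": 0}
    - {"jaw": 1, "dx": 0.02, "dy": 0, "dz": 0, "wx": 0, "wy": 0, "wz": 0}
    - {"jaw": 1, "dx": 0.0095, "dy": 0, "dz": 0, "wx": 0, "wy": 0, "wz": 0}
    - {"jaw": 1, "dx": 0, "dy": 0, "dz": 0, "wx": 0, "wy": 0, "wz": 0}

```text
time_s: 4.0
tcp_pos: [477.3, -166.1, 19.6]
ee_rot: [[-0.002, 0.471, -0.882], [0.0, -0.882, -0.471], [-1.0, -0.001, 0.002]]
contact_force: [-0.8, 1.0, 0.2]
finger_gap: 85.5
```

Call:
play_rows:
  series:
    - {"jaw": -0.2, "dx": 0, "dy": 0, "dz": 0, "wx": 0, "wy": 0, "wz": 0}
    - {"jaw": -0.5, "dx": 0, "dy": 0, "dz": 0, "wx": 0, "wy": 0, "wz": 0}
    - {"jaw": -1, "dx": 0, "dy": 0, "dz": 0, "wx": 0, "wy": 0, "wz": 0}
    - {"jaw": -1, "dx": 0, "dy": 0, "dz": 0, "wx": 0, "wy": 0, "wz": 0}
    - {"jaw": -1, "dx": 0, "dy": 0, "dz": 0, "wx": 0, "wy": 0, "wz": 0}
    - {"jaw": -1, "dx": 0, "dy": 0, "dz": 0, "wx": 0, "wy": 0, "wz": 0}
  grip_force: 40

```text
time_s: 4.75
tcp_pos: [478.1, -166.5, 20.7]
ee_rot: [[0.0, 0.471, -0.882], [-0.0, -0.882, -0.471], [-1.0, 0.001, -0.0]]
contact_force: [-0.2, 0.7, 5.5]
finger_gap: 41.2
```

```bash
python3 - <<'E'
from h import *
o=bot.observe(); print(o["time_s"],np.round(o["tcp_pos"],1),np.round(o["joint_pos"],2),o["finger_gap"])
t=np.array(o["tcp_pos"])
# place pose: case underside centre relative to TCP: along tool x by h; lateral offset est (x0,y0)
h=20; F=np.array([505,228.6,102.5]); R=pose_R(180,20)
n=np.array([np.sin(np.radians(20)),0,np.cos(np.radians(20))])
tp=F+n*(h+2); print("place tcp",tp)
up=F+n*130
plan([(t+[0,0,210],pose_R(-152.5)),(up,R)])
E
```

```text
4.75 [ 478.1 -166.5   20.7] [-0.36  0.6   1.99 -0.    0.55  0.72] 41.17324191135929
place tcp [512.52444315 228.6        123.17323766]
{"dx": -0.042, "dy": 0.0, "dz": -0.0, "wx": 0.002, "wy": -0.0, "wz": -0.0}
{"dx": -0.042, "dy": 0.0, "dz": -0.0, "wx": 0.002, "wy": -0.0, "wz": -0.0}
{"dx": -0.042, "dy": 0.0, "dz": -0.0, "wx": 0.002, "wy": -0.0, "wz": -0.0}
{"dx": -0.042, "dy": 0.0, "dz": -0.0, "wx": 0.002, "wy": -0.0, "wz": -0.0}
{"dx": -0.042, "dy": 0.0, "dz": -0.0, "wx": 0.002, "wy": -0.0, "wz": -0.0}
"--"
{"dx": 0.001, "dy": -0.035, "dz": -0.027, "wx": 0.053, "wy": -0.038, "wz": -0.009}
{"dx": 0.0, "dy": -0.037, "dz": -0.025, "wx": 0.053, "wy": -0.038, "wz": -0.009}
{"dx": -0.001, "dy": -0.038, "dz": -0.023, "wx": 0.053, "wy": -0.038, "wz": -0.009}
{"dx": -0.001, "dy": -0.039, "dz": -0.021, "wx": 0.053, "wy": -0.038, "wz": -0.009}
{"dx": -0.001, "dy": -0.04, "dz": -0.019, "wx": 0.053, "wy": -0.038, "wz": -0.009}
{"dx": -0.002, "dy": -0.041, "dz": -0.017, "wx": 0.053, "wy": -0.038, "wz": -0.009}
{"dx": -0.002, "dy": -0.042, "dz": -0.015, "wx": 0.053, "wy": -0.038, "wz": -0.009}
{"dx": -0.002, "dy": -0.043, "dz": -0.012, "wx": 0.053, "wy": -0.038, "wz": -0.009}
{"dx": -0.002, "dy": -0.043, "dz": -0.01, "wx": 0.053, "wy": -0.038, "wz": -0.009}
"--"
```

Call:
play_rows:
  series:
    - {"jaw": -1, "dx": -0.042, "dy": 0, "dz": 0, "wx": 0, "wy": 0, "wz": 0}
    - {"jaw": -1, "dx": -0.042, "dy": 0, "dz": 0, "wx": 0, "wy": 0, "wz": 0}
    - {"jaw": -1, "dx": -0.042, "dy": 0, "dz": 0, "wx": 0, "wy": 0, "wz": 0}
    - {"jaw": -1, "dx": -0.042, "dy": 0, "dz": 0, "wx": 0.005, "wy": 0, "wz": 0}
    - {"jaw": -1, "dx": -0.042, "dy": 0, "dz": 0, "wx": 0.005, "wy": 0, "wz": 0}
    - {"jaw": -1, "dx": 0.001, "dy": -0.035, "dz": -0.027, "wx": 0.053, "wy": -0.038, "wz": -0.009}
    - {"jaw": -1, "dx": 0, "dy": -0.037, "dz": -0.025, "wx": 0.053, "wy": -0.038, "wz": -0.009}
    - {"jaw": -1, "dx": -0.001, "dy": -0.038, "dz": -0.023, "wx": 0.053, "wy": -0.038, "wz": -0.009}

```text
time_s: 5.75
tcp_pos: [500.1, -33.6, 228.4]
ee_rot: [[-0.117, 0.313, -0.943], [-0.02, -0.95, -0.313], [-0.993, -0.018, 0.117]]
contact_force: [1.2, 0.8, -0.5]
finger_gap: 41.2
```

Call:
play_rows:
  series:
    - {"jaw": -1, "dx": -0.001, "dy": -0.039, "dz": -0.021, "wx": 0.053, "wy": -0.038, "wz": -0.009}
    - {"jaw": -1, "dx": -0.001, "dy": -0.04, "dz": -0.019, "wx": 0.053, "wy": -0.038, "wz": -0.009}
    - {"jaw": -1, "dx": -0.002, "dy": -0.041, "dz": -0.017, "wx": 0.053, "wy": -0.038, "wz": -0.009}
    - {"jaw": -1, "dx": -0.002, "dy": -0.042, "dz": -0.015, "wx": 0.053, "wy": -0.038, "wz": -0.009}
    - {"jaw": -1, "dx": -0.002, "dy": -0.043, "dz": -0.012, "wx": 0.053, "wy": -0.038, "wz": -0.009}
    - {"jaw": -1, "dx": -0.002, "dy": -0.043, "dz": -0.01, "wx": 0.053, "wy": -0.038, "wz": -0.009}
    - {"jaw": -1, "dx": 0, "dy": 0, "dz": 0, "wx": 0, "wy": 0, "wz": 0}

```text
time_s: 6.62
tcp_pos: [547.3, 230.0, 222.4]
ee_rot: [[-0.343, 0.002, -0.939], [-0.003, -1.0, -0.001], [-0.939, 0.002, 0.343]]
contact_force: [-0.4, -0.2, -0.8]
finger_gap: 41.5
```

```bash
python3 - <<'E'
from h import *
o=bot.observe(); print(o["time_s"],np.round(o["tcp_pos"],1),np.round(o["joint_pos"],2),o["finger_gap"])
im,W=cloud("side"); save(im[60:300,180:560],"s2")
R=np.array(o["ee_rot"]);t=np.array(o["tcp_pos"])
L=(W-t)@R   # tool coords
m=(L[...,0]>-32)&(L[...,0]<40)&(abs(L[...,1])<40)&(abs(L[...,2])<50)
for a in range(3): print(np.round(np.percentile(L[m][:,a],[1,5,50,95,99]),1))
tp=np.array([505,228.6,102.5])+np.array([.342,0,.94])*22
plan([(tp+np.array([.342,0,.94])*40,pose_R(180,20)),(tp,pose_R(180,20))],step=25)
E
```

```text
6.625 [547.3 230.  222.4] [0.32 0.55 1.49 0.11 1.44 1.86] 41.543717978156295
[-30.9 -29.  -11.   14.5  17.3]
[-18.9  -9.6  21.3  34.   35.8]
[-31.7 -28.4   7.7  33.   33.4]
{"dx": 0.022, "dy": -0.0, "dz": -0.001, "wx": 0.0, "wy": 0.0, "wz": -0.001}
{"dx": 0.022, "dy": -0.0, "dz": -0.001, "wx": 0.0, "wy": 0.0, "wz": -0.001}
{"dx": 0.022, "dy": -0.0, "dz": -0.001, "wx": 0.0, "wy": 0.0, "wz": -0.001}
"--"
{"dx": 0.02, "dy": 0.0, "dz": -0.0, "wx": -0.0, "wy": 0.0, "wz": -0.0}
{"dx": 0.02, "dy": 0.0, "dz": -0.0, "wx": -0.0, "wy": 0.0, "wz": -0.0}
"--"
```

View pics/s2.png

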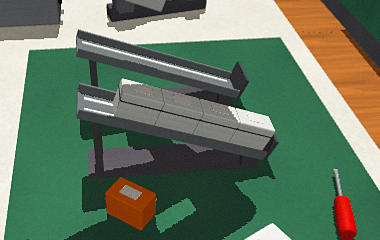

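The crop shows only the lanes. The case sits above the frame, but the cloud shows it held square: ±33 mm along its length, underside about 20 mm beyond the TCP. I'll lower it now.

Call:
play_rows:
  series:
    - {"jaw": -1, "dx": 0.022, "dy": 0, "dz": 0, "wx": 0, "wy": 0, "wz": -0.001}
    - {"jaw": -1, "dx": 0.022, "dy": 0, "dz": -0.001, "wx": 0, "wy": 0, "wz": -0.001}
    - {"jaw": -1, "dx": 0.022, "dy": 0, "dz": -0.001, "wx": 0, "wy": 0, "wz": -0.001}
    - {"jaw": -1, "dx": 0.02, "dy": 0, "dz": 0, "wx": 0, "wy": 0, "wz": 0}
    - {"jaw": -1, "dx": 0.015, "dy": 0, "dz": 0, "wx": 0, "wy": 0, "wz": 0}
    - {"jaw": -1, "dx": 0.004, "dy": 0, "dz": 0, "wx": 0, "wy": 0, "wz": 0}
    - {"jaw": -1, "dx": 0, "dy": 0, "dz": 0, "wx": 0, "wy": 0, "wz": 0}

```text
time_s: 7.55
tcp_pos: [513.3, 227.2, 124.0]
ee_rot: [[-0.342, -0.002, -0.94], [0.001, -1.0, 0.002], [-0.94, -0.0, 0.342]]
contact_force: [-0.6, 0.2, -0.6]
finger_gap: 41.5
```

```bash
python3 - <<'E'
from h import *
o=bot.observe(); print(o["time_s"],np.round(o["tcp_pos"],1),o["finger_gap"],o["contact_force"])
im,W=cloud("side"); save(cv2.resize(im[20:240,200:500],None,fx=2,fy=2),"s3")
print(o["time_s"], "tcp height over floor along normal", (np.array(o["tcp_pos"])-[505,228.6,102.5])@[.342,0,.94])
E
```

```text
7.55 [513.3 227.2 124. ] 41.472519849487774 [-0.60741146  0.15162703 -0.59306245]
7.55 tcp height over floor along normal 23.01669145812352
```

View pics/s3.png

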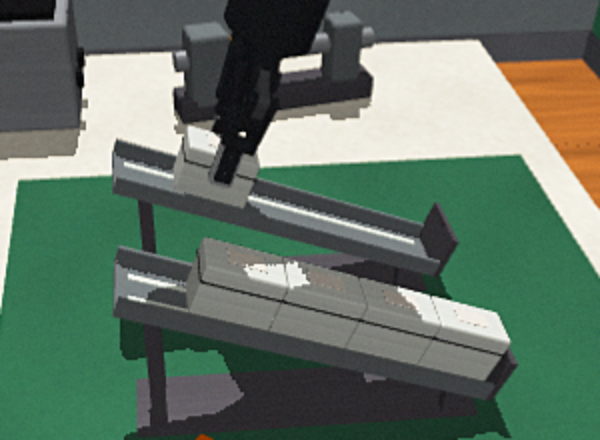

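The case is in the raised half of the lane at crop (215,165), aligned and just above the floor. I'll ease it down until it touches.

Call:
play_rows:
  series:
    - {"jaw": -1, "dx": 0.0015, "dy": -0.001, "dz": 0, "wx": 0, "wy": 0, "wz": 0}
    - {"jaw": -1, "dx": 0, "dy": 0, "dz": 0, "wx": 0, "wy": 0, "wz": 0}

```text
time_s: 7.85
tcp_pos: [512.8, 228.6, 122.6]
ee_rot: [[-0.342, -0.001, -0.94], [0.001, -1.0, 0.001], [-0.94, -0.0, 0.342]]
contact_force: [-0.2, -0.7, -1.3]
finger_gap: 41.4
```

Call:
play_rows:
  series:
    - {"jaw": -1, "dx": 0.001, "dy": 0, "dz": 0, "wx": 0, "wy": 0, "wz": 0}
    - {"jaw": -1, "dx": 0, "dy": 0, "dz": 0, "wx": 0, "wy": 0, "wz": 0}

```text
time_s: 8.1
tcp_pos: [512.2, 228.4, 121.3]
ee_rot: [[-0.343, -0.002, -0.94], [0.001, -1.0, 0.001], [-0.94, -0.0, 0.343]]
contact_force: [-0.8, 0.4, -1.4]
finger_gap: 41.2
```

Call:
play_rows:
  series:
    - {"jaw": -1, "dx": 0.001, "dy": 0, "dz": 0, "wx": 0, "wy": 0, "wz": 0}
    - {"jaw": -1, "dx": 0, "dy": 0, "dz": 0, "wx": 0, "wy": 0, "wz": 0}

```text
time_s: 8.35
tcp_pos: [512.3, 228.5, 120.8]
ee_rot: [[-0.342, -0.002, -0.94], [0.001, -1.0, 0.001], [-0.94, -0.0, 0.342]]
contact_force: [1.5, 0.3, 2.6]
finger_gap: 41.2
```

It touched (about 3 N along the floor normal), so I release.

Call:
play_rows:
  series:
    - {"jaw": 1, "dx": 0, "dy": 0, "dz": 0, "wx": 0, "wy": 0, "wz": 0}
    - {"jaw": 1, "dx": 0, "dy": 0, "dz": 0, "wx": 0, "wy": 0, "wz": 0}
    - {"jaw": 1, "dx": 0, "dy": 0, "dz": 0, "wx": 0, "wy": 0, "wz": 0}
    - {"jaw": 1, "dx": 0, "dy": 0, "dz": 0, "wx": 0, "wy": 0, "wz": 0}
    - {"jaw": 1, "dx": 0, "dy": 0, "dz": 0, "wx": 0, "wy": 0, "wz": 0}
    - {"jaw": 1, "dx": 0, "dy": 0, "dz": 0, "wx": 0, "wy": 0, "wz": 0}
    - {"jaw": 1, "dx": 0, "dy": 0, "dz": 0, "wx": 0, "wy": 0, "wz": 0}
    - {"jaw": 1, "dx": 0, "dy": 0, "dz": 0, "wx": 0, "wy": 0, "wz": 0}

```text
time_s: 9.35
tcp_pos: [511.9, 228.4, 120.4]
ee_rot: [[-0.342, -0.002, -0.94], [0.001, -1.0, 0.001], [-0.94, -0.0, 0.342]]
contact_force: [-0.5, -0.1, -0.6]
finger_gap: 85.4
```

```bash
python3 - <<'E'
from h import *
o=bot.observe(); print(o["time_s"],np.round(o["tcp_pos"],1),o["finger_gap"])
im,W=cloud("side"); save(cv2.resize(im[20:240,200:500],None,fx=2,fy=2),"s4")
t=np.array(o["tcp_pos"])
up=t+np.array([.342,0,.94])*115
plan([(up,pose_R(180,20)),([665.7,-171.5,215],pose_R(-152.5))],step=52)
E
```

```text
9.35 [511.9 228.4 120.4] 85.42911352590261
{"dx": -0.038, "dy": -0.0, "dz": 0.0, "wx": -0.0, "wy": 0.0, "wz": 0.0}
{"dx": -0.038, "dy": -0.0, "dz": 0.0, "wx": -0.0, "wy": 0.0, "wz": 0.0}
{"dx": -0.038, "dy": -0.0, "dz": 0.0, "wx": -0.0, "wy": 0.0, "wz": 0.0}
"--"
{"dx": -0.003, "dy": 0.044, "dz": -0.012, "wx": -0.053, "wy": 0.038, "wz": 0.009}
{"dx": -0.002, "dy": 0.045, "dz": -0.01, "wx": -0.053, "wy": 0.038, "wz": 0.009}
{"dx": -0.001, "dy": 0.046, "dz": -0.008, "wx": -0.053, "wy": 0.038, "wz": 0.009}
{"dx": -0.001, "dy": 0.046, "dz": -0.005, "wx": -0.053, "wy": 0.038, "wz": 0.009}
{"dx": -0.0, "dy": 0.046, "dz": -0.003, "wx": -0.053, "wy": 0.038, "wz": 0.009}
{"dx": 0.0, "dy": 0.046, "dz": -0.001, "wx": -0.053, "wy": 0.038, "wz": 0.009}
{"dx": 0.001, "dy": 0.046, "dz": 0.002, "wx": -0.053, "wy": 0.038, "wz": 0.009}
{"dx": 0.001, "dy": 0.046, "dz": 0.004, "wx": -0.053, "wy": 0.038, "wz": 0.009}
{"dx": 0.001, "dy": 0.046, "dz": 0.007, "wx": -0.053, "wy": 0.038, "wz": 0.009}
"--"
```

View pics/s4.png

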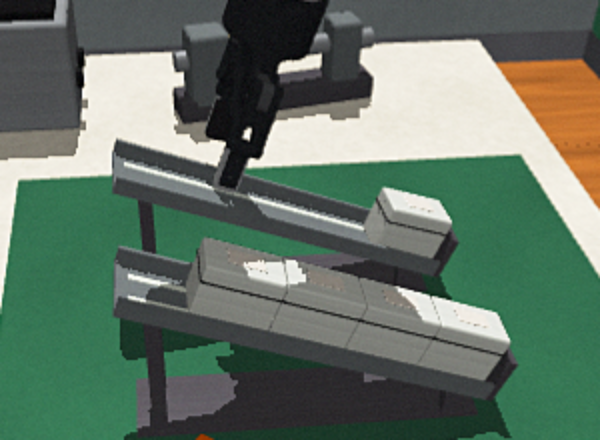

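The first case slid upright to the stop at crop (415,220). Now the second one.

Call:
play_rows:
  series:
    - {"jaw": 1, "dx": -0.038, "dy": 0, "dz": 0, "wx": 0, "wy": 0, "wz": 0}
    - {"jaw": 1, "dx": -0.038, "dy": 0, "dz": 0, "wx": 0, "wy": 0, "wz": 0}
    - {"jaw": 1, "dx": -0.038, "dy": 0, "dz": 0, "wx": 0, "wy": 0, "wz": 0}
    - {"jaw": 1, "dx": -0.003, "dy": 0.044, "dz": -0.012, "wx": -0.053, "wy": 0.038, "wz": 0.009}
    - {"jaw": 1, "dx": -0.002, "dy": 0.045, "dz": -0.01, "wx": -0.053, "wy": 0.038, "wz": 0.009}
    - {"jaw": 1, "dx": -0.001, "dy": 0.046, "dz": -0.008, "wx": -0.053, "wy": 0.038, "wz": 0.009}
    - {"jaw": 1, "dx": -0.001, "dy": 0.046, "dz": -0.005, "wx": -0.053, "wy": 0.038, "wz": 0.009}
    - {"jaw": 1, "dx": 0, "dy": 0.046, "dz": -0.003, "wx": -0.053, "wy": 0.038, "wz": 0.009}

```text
time_s: 10.4
tcp_pos: [613.4, 4.7, 220.1]
ee_rot: [[-0.154, 0.264, -0.952], [-0.019, -0.964, -0.265], [-0.988, -0.023, 0.153]]
contact_force: [-0.2, 0.0, -0.7]
finger_gap: 85.4
```

Call:
play_rows:
  series:
    - {"jaw": 1, "dx": 0, "dy": 0.046, "dz": -0.001, "wx": -0.053, "wy": 0.038, "wz": 0.009}
    - {"jaw": 1, "dx": 0.001, "dy": 0.046, "dz": 0.002, "wx": -0.053, "wy": 0.038, "wz": 0.009}
    - {"jaw": 1, "dx": 0.001, "dy": 0.046, "dz": 0.004, "wx": -0.053, "wy": 0.038, "wz": 0.009}
    - {"jaw": 1, "dx": 0.001, "dy": 0.046, "dz": 0.007, "wx": -0.053, "wy": 0.038, "wz": 0.009}
    - {"jaw": 1, "dx": 0, "dy": 0, "dz": 0, "wx": 0, "wy": 0, "wz": 0}

```text
time_s: 11.02
tcp_pos: [664.1, -174.7, 214.2]
ee_rot: [[-0.001, 0.458, -0.889], [0.003, -0.889, -0.458], [-1.0, -0.003, -0.0]]
contact_force: [0.3, 0.6, -1.1]
finger_gap: 85.6
```

```bash
python3 - <<'E'
from h import *
o=bot.observe(); print(o["time_s"],np.round(o["tcp_pos"],1),np.round(o["joint_pos"],2))
im,W=cloud("wrist")
m=(np.hypot(W[...,0]-665,W[...,1]+171)<55)&(W[...,2]>40)&(W[...,2]<58)
p=W[m]; r=cv2.minAreaRect(p[:,:2].astype(np.float32)); print(m.sum(),np.median(p[:,2]),r)
c=[665.3,-172]
plan([(c+[110],pose_R(-152.7)),(c+[20],pose_R(-152.7))],step=35)
E
```

```text
11.025 [ 664.1 -174.7  214.2] [-0.28  0.53  1.49  0.    1.12  0.82]
3370 48.850713984767765 ((663.24072265625, -169.8216094970703), (66.41693878173828, 42.97003936767578), 27.267255783081055)
{"dx": 0.035, "dy": 0.0, "dz": -0.001, "wx": 0.0, "wy": 0.0, "wz": 0.001}
{"dx": 0.035, "dy": 0.0, "dz": -0.001, "wx": 0.0, "wy": 0.0, "wz": 0.001}
{"dx": 0.035, "dy": 0.0, "dz": -0.001, "wx": 0.0, "wy": 0.0, "wz": 0.001}
"--"
{"dx": 0.03, "dy": -0.0, "dz": 0.0, "wx": 0.0, "wy": -0.0, "wz": -0.0}
{"dx": 0.03, "dy": -0.0, "dz": 0.0, "wx": 0.0, "wy": -0.0, "wz": -0.0}
{"dx": 0.03, "dy": -0.0, "dz": 0.0, "wx": 0.0, "wy": -0.0, "wz": -0.0}
"--"
```

Call:
play_rows:
  series:
    - {"jaw": 1, "dx": 0.035, "dy": -0.001, "dz": -0.001, "wx": 0, "wy": 0, "wz": 0}
    - {"jaw": 1, "dx": 0.035, "dy": 0, "dz": -0.001, "wx": 0, "wy": 0, "wz": 0}
    - {"jaw": 1, "dx": 0.035, "dy": 0, "dz": 0, "wx": 0, "wy": 0, "wz": 0}
    - {"jaw": 1, "dx": 0.035, "dy": 0, "dz": 0, "wx": 0, "wy": 0, "wz": 0}
    - {"jaw": 1, "dx": 0.03, "dy": 0, "dz": 0, "wx": 0, "wy": 0, "wz": 0}
    - {"jaw": 1, "dx": 0.018, "dy": 0, "dz": 0, "wx": 0, "wy": 0, "wz": 0}
    - {"jaw": 1, "dx": 0.006, "dy": 0, "dz": 0, "wx": 0, "wy": 0, "wz": 0}
    - {"jaw": 1, "dx": 0, "dy": 0, "dz": 0, "wx": 0, "wy": 0, "wz": 0}

```text
time_s: 12.08
tcp_pos: [665.6, -168.8, 20.8]
ee_rot: [[-0.001, 0.462, -0.887], [0.003, -0.887, -0.462], [-1.0, -0.003, -0.0]]
contact_force: [-0.1, 0.3, 0.2]
finger_gap: 85.4
```

Call:
play_rows:
  series:
    - {"jaw": -0.2, "dx": 0, "dy": 0, "dz": 0, "wx": 0, "wy": 0, "wz": 0}
    - {"jaw": -0.5, "dx": 0, "dy": 0, "dz": 0, "wx": 0, "wy": 0, "wz": 0}
    - {"jaw": -1, "dx": 0, "dy": 0, "dz": 0, "wx": 0, "wy": 0, "wz": 0}
    - {"jaw": -1, "dx": 0, "dy": 0, "dz": 0, "wx": 0, "wy": 0, "wz": 0}
    - {"jaw": -1, "dx": 0, "dy": 0, "dz": 0, "wx": 0, "wy": 0, "wz": 0}
    - {"jaw": -1, "dx": 0, "dy": 0, "dz": 0, "wx": 0, "wy": 0, "wz": 0}
  grip_force: 40

```text
time_s: 12.82
tcp_pos: [665.9, -169.2, 21.3]
ee_rot: [[-0.0, 0.461, -0.887], [0.003, -0.887, -0.461], [-1.0, -0.003, -0.001]]
contact_force: [-2.2, 0.7, 6.6]
finger_gap: 41.1
```

```bash
python3 - <<'E'
from h import *
o=bot.observe(); t=np.array(o["tcp_pos"]); print(o["time_s"],t,o["finger_gap"])
up=np.array([505,228.6,102.5])+np.array([.342,0,.94])*130
plan([(t+[0,0,210],pose_R(-152.7)),(up,pose_R(180,20))])
E
```

```text
12.825 [ 665.85110206 -169.17461011   21.32908567] 41.10596422425317
{"dx": -0.042, "dy": -0.0, "dz": -0.0, "wx": 0.001, "wy": -0.0, "wz": 0.001}
{"dx": -0.042, "dy": -0.0, "dz": -0.0, "wx": 0.001, "wy": -0.0, "wz": 0.001}
{"dx": -0.042, "dy": -0.0, "dz": -0.0, "wx": 0.001, "wy": -0.0, "wz": 0.001}
{"dx": -0.042, "dy": -0.0, "dz": -0.0, "wx": 0.001, "wy": -0.0, "wz": 0.001}
{"dx": -0.042, "dy": -0.0, "dz": -0.0, "wx": 0.001, "wy": -0.0, "wz": 0.001}
"--"
{"dx": 0.001, "dy": -0.045, "dz": -0.009, "wx": 0.052, "wy": -0.038, "wz": -0.009}
{"dx": 0.001, "dy": -0.046, "dz": -0.006, "wx": 0.052, "wy": -0.038, "wz": -0.009}
{"dx": 0.001, "dy": -0.046, "dz": -0.004, "wx": 0.052, "wy": -0.038, "wz": -0.009}
{"dx": 0.001, "dy": -0.046, "dz": -0.002, "wx": 0.052, "wy": -0.038, "wz": -0.009}
{"dx": 0.002, "dy": -0.046, "dz": 0.001, "wx": 0.052, "wy": -0.038, "wz": -0.009}
{"dx": 0.002, "dy": -0.046, "dz": 0.003, "wx": 0.052, "wy": -0.038, "wz": -0.009}
{"dx": 0.003, "dy": -0.046, "dz": 0.005, "wx": 0.052, "wy": -0.038, "wz": -0.009}
{"dx": 0.004, "dy": -0.045, "dz": 0.008, "wx": 0.052, "wy": -0.038, "wz": -0.009}
{"dx": 0.004, "dy": -0.045, "dz": 0.01, "wx": 0.052, "wy": -0.038, "wz": -0.009}
"--"
```

Call:
play_rows:
  series:
    - {"jaw": -1, "dx": -0.042, "dy": 0, "dz": 0, "wx": 0.001, "wy": 0, "wz": 0.001}
    - {"jaw": -1, "dx": -0.042, "dy": 0, "dz": 0, "wx": 0.001, "wy": 0, "wz": 0.001}
    - {"jaw": -1, "dx": -0.042, "dy": 0, "dz": 0, "wx": 0.001, "wy": 0, "wz": 0.001}
    - {"jaw": -1, "dx": -0.042, "dy": 0, "dz": 0, "wx": 0.001, "wy": 0, "wz": 0}
    - {"jaw": -1, "dx": -0.042, "dy": 0, "dz": 0, "wx": 0.001, "wy": 0, "wz": 0}
    - {"jaw": -1, "dx": 0.001, "dy": -0.045, "dz": -0.009, "wx": 0.052, "wy": -0.038, "wz": -0.009}
    - {"jaw": -1, "dx": 0.001, "dy": -0.046, "dz": -0.006, "wx": 0.052, "wy": -0.038, "wz": -0.009}
    - {"jaw": -1, "dx": 0.001, "dy": -0.046, "dz": -0.004, "wx": 0.052, "wy": -0.038, "wz": -0.009}

```text
time_s: 13.82
tcp_pos: [625.6, -35.3, 227.9]
ee_rot: [[-0.116, 0.31, -0.944], [-0.019, -0.951, -0.31], [-0.993, -0.018, 0.117]]
contact_force: [0.9, -0.2, -1.2]
finger_gap: 41.0
```

Call:
play_rows:
  series:
    - {"jaw": -1, "dx": 0.001, "dy": -0.046, "dz": -0.002, "wx": 0.052, "wy": -0.038, "wz": -0.009}
    - {"jaw": -1, "dx": 0.002, "dy": -0.046, "dz": 0.001, "wx": 0.052, "wy": -0.038, "wz": -0.009}
    - {"jaw": -1, "dx": 0.002, "dy": -0.046, "dz": 0.003, "wx": 0.052, "wy": -0.038, "wz": -0.009}
    - {"jaw": -1, "dx": 0.003, "dy": -0.046, "dz": 0.005, "wx": 0.052, "wy": -0.038, "wz": -0.009}
    - {"jaw": -1, "dx": 0.004, "dy": -0.045, "dz": 0.008, "wx": 0.052, "wy": -0.038, "wz": -0.009}
    - {"jaw": -1, "dx": 0.004, "dy": -0.045, "dz": 0.01, "wx": 0.052, "wy": -0.038, "wz": -0.009}
    - {"jaw": -1, "dx": 0, "dy": 0, "dz": 0, "wx": 0, "wy": 0, "wz": 0}

```text
time_s: 14.7
tcp_pos: [547.1, 231.4, 223.0]
ee_rot: [[-0.342, 0.005, -0.94], [-0.002, -1.0, -0.005], [-0.94, 0.001, 0.342]]
contact_force: [0.7, -0.3, -1.5]
finger_gap: 41.1
```

```bash
python3 - <<'E'
from h import *
o=bot.observe(); print(o["time_s"],np.round(o["tcp_pos"],1),o["finger_gap"])
im,W=cloud("side")
R=np.array(o["ee_rot"]);t=np.array(o["tcp_pos"]); L=(W-t)@R
m=(L[...,0]>-32)&(L[...,0]<40)&(abs(L[...,1])<40)&(abs(L[...,2])<50)
for a in range(3): print(np.round(np.percentile(L[m][:,a],[1,5,50,95,99]),1))
tp=np.array([505,228.4,102.5])+np.array([.342,0,.94])*22
plan([(tp+np.array([.342,0,.94])*40,pose_R(180,20)),(tp,pose_R(180,20))],step=25)
E
```

```text
14.7 [547.1 231.4 223. ] 41.09855857245359
[-31.1 -28.5 -10.3  15.2  18. ]
[-19.  -10.2  21.4  33.6  35.7]
[-30.7 -27.6   8.3  33.9  34.3]
{"dx": 0.022, "dy": 0.0, "dz": -0.0, "wx": 0.001, "wy": -0.0, "wz": -0.001}
{"dx": 0.022, "dy": 0.0, "dz": -0.0, "wx": 0.001, "wy": -0.0, "wz": -0.001}
{"dx": 0.022, "dy": 0.0, "dz": -0.0, "wx": 0.001, "wy": -0.0, "wz": -0.001}
"--"
{"dx": 0.02, "dy": 0.0, "dz": -0.0, "wx": 0.0, "wy": 0.0, "wz": 0.0}
{"dx": 0.02, "dy": 0.0, "dz": -0.0, "wx": 0.0, "wy": 0.0, "wz": 0.0}
"--"
```

The hold looks the same as the first one. I'll lower it, starting with the same gap.

Call:
play_rows:
  series:
    - {"jaw": -1, "dx": 0.022, "dy": 0.001, "dz": 0, "wx": 0.001, "wy": 0, "wz": -0.001}
    - {"jaw": -1, "dx": 0.022, "dy": 0, "dz": 0, "wx": 0.001, "wy": 0, "wz": -0.001}
    - {"jaw": -1, "dx": 0.022, "dy": 0, "dz": 0, "wx": 0.001, "wy": 0, "wz": -0.001}
    - {"jaw": -1, "dx": 0.02, "dy": 0, "dz": 0, "wx": 0, "wy": 0, "wz": 0}
    - {"jaw": -1, "dx": 0.015, "dy": 0, "dz": 0, "wx": 0, "wy": 0, "wz": 0}
    - {"jaw": -1, "dx": 0.004, "dy": 0, "dz": 0, "wx": 0, "wy": 0, "wz": 0}
    - {"jaw": -1, "dx": 0, "dy": 0, "dz": 0, "wx": 0, "wy": 0, "wz": 0}

```text
time_s: 15.62
tcp_pos: [512.6, 227.8, 125.2]
ee_rot: [[-0.341, -0.002, -0.94], [0.002, -1.0, 0.001], [-0.94, -0.001, 0.341]]
contact_force: [-0.4, -0.0, -1.7]
finger_gap: 41.3
```

Call:
play_rows:
  series:
    - {"jaw": -1, "dx": 0.0015, "dy": 0, "dz": 0, "wx": 0, "wy": 0, "wz": 0}
    - {"jaw": -1, "dx": 0, "dy": 0, "dz": 0, "wx": 0, "wy": 0, "wz": 0}

```text
time_s: 15.88
tcp_pos: [512.1, 228.1, 124.0]
ee_rot: [[-0.34, -0.002, -0.94], [0.002, -1.0, 0.001], [-0.94, -0.001, 0.34]]
contact_force: [0.6, -0.5, -0.9]
finger_gap: 41.1
```

Call:
play_rows:
  series:
    - {"jaw": -1, "dx": 0.0015, "dy": 0, "dz": 0, "wx": 0, "wy": 0, "wz": 0}
    - {"jaw": -1, "dx": 0, "dy": 0, "dz": 0, "wx": 0, "wy": 0, "wz": 0}

```text
time_s: 16.12
tcp_pos: [511.2, 228.0, 122.2]
ee_rot: [[-0.341, -0.002, -0.94], [0.001, -1.0, 0.001], [-0.94, -0.001, 0.341]]
contact_force: [-0.8, -0.5, -1.0]
finger_gap: 41.3
```

Call:
play_rows:
  series:
    - {"jaw": -1, "dx": 0.0008, "dy": 0, "dz": 0, "wx": 0, "wy": 0, "wz": 0}
    - {"jaw": -1, "dx": 0, "dy": 0, "dz": 0, "wx": 0, "wy": 0, "wz": 0}

```text
time_s: 16.38
tcp_pos: [511.3, 228.1, 121.7]
ee_rot: [[-0.341, -0.002, -0.94], [0.002, -1.0, 0.001], [-0.94, -0.001, 0.341]]
contact_force: [1.1, 0.5, 2.2]
finger_gap: 41.3
```

Contact again, so I release, wait, then retreat.

Call:
play_rows:
  series:
    - {"jaw": 1, "dx": 0, "dy": 0, "dz": 0, "wx": 0, "wy": 0, "wz": 0}
    - {"jaw": 1, "dx": 0, "dy": 0, "dz": 0, "wx": 0, "wy": 0, "wz": 0}
    - {"jaw": 1, "dx": 0, "dy": 0, "dz": 0, "wx": 0, "wy": 0, "wz": 0}
    - {"jaw": 1, "dx": 0, "dy": 0, "dz": 0, "wx": 0, "wy": 0, "wz": 0}
    - {"jaw": 1, "dx": 0, "dy": 0, "dz": 0, "wx": 0, "wy": 0, "wz": 0}
    - {"jaw": 1, "dx": 0, "dy": 0, "dz": 0, "wx": 0, "wy": 0, "wz": 0}
    - {"jaw": 1, "dx": 0, "dy": 0, "dz": 0, "wx": 0, "wy": 0, "wz": 0}
    - {"jaw": 1, "dx": 0, "dy": 0, "dz": 0, "wx": 0, "wy": 0, "wz": 0}

```text
time_s: 17.38
tcp_pos: [511.0, 228.0, 121.4]
ee_rot: [[-0.341, -0.002, -0.94], [0.001, -1.0, 0.001], [-0.94, -0.001, 0.341]]
contact_force: [0.9, 0.2, -0.8]
finger_gap: 85.4
```

Call:
play_rows:
  series:
    - {"jaw": 1, "dx": -0.03, "dy": 0, "dz": 0, "wx": 0, "wy": 0, "wz": 0}
    - {"jaw": 1, "dx": -0.04, "dy": 0, "dz": 0, "wx": 0, "wy": 0, "wz": 0}
    - {"jaw": 1, "dx": -0.04, "dy": 0, "dz": 0, "wx": 0, "wy": 0, "wz": 0}
    - {"jaw": 1, "dx": -0.04, "dy": 0, "dz": 0, "wx": 0, "wy": 0, "wz": 0}
    - {"jaw": 1, "dx": 0, "dy": 0, "dz": 0, "wx": 0, "wy": 0, "wz": 0}
    - {"jaw": 1, "dx": 0, "dy": 0, "dz": 0, "wx": 0, "wy": 0, "wz": 0}

```text
time_s: 18.12
tcp_pos: [561.5, 227.6, 261.7]
ee_rot: [[-0.342, -0.002, -0.94], [0.001, -1.0, 0.001], [-0.94, -0.001, 0.342]]
contact_force: [0.6, 0.1, 0.6]
finger_gap: 85.6
```

```bash
python3 - <<'E'
from h import *
o=bot.observe(); print(o["time_s"],np.round(o["tcp_pos"],1),o["contact_force"])
im,W=cloud("side"); save(im,"s5")
n=np.array([.342,0,.94]); a=np.array([.94,0,-.342])
L=W-np.array([575,228.4,77.])
h=L@n; s=L@a
m=(h>43)&(h<54)&(abs(L[...,1])<35)&(abs(s)<200)&(W[...,2]<130)
print(m.sum(),"height",np.median(h[m]),"along slope",np.percentile(s[m],[0.5,50,99.5]),"y",np.percentile(L[...,1][m],[1,99]))
for q in np.arange(20,165,10): print(int(q),int((m&(abs(s-q)<5)).sum()),end="; ")
for c in("round_tin",): print(bot.tip_of("side",c))
E
```

```text
18.125 [561.5 227.6 261.7] [0.60930664 0.08806155 0.55613212]
782 height 48.51435997425109 along slope [ 26.47623234  88.25934138 157.4650519 ] y [-22.58421181  20.65994608]
20 0; 30 71; 40 61; 50 63; 60 59; 70 58; 80 60; 90 54; 100 58; 110 63; 120 53; 130 59; 140 55; 150 56; 160 12; [{'point': [564.5, -346.3, 3.1], 'confidence': 0.66}]
```

View pics/s5.png

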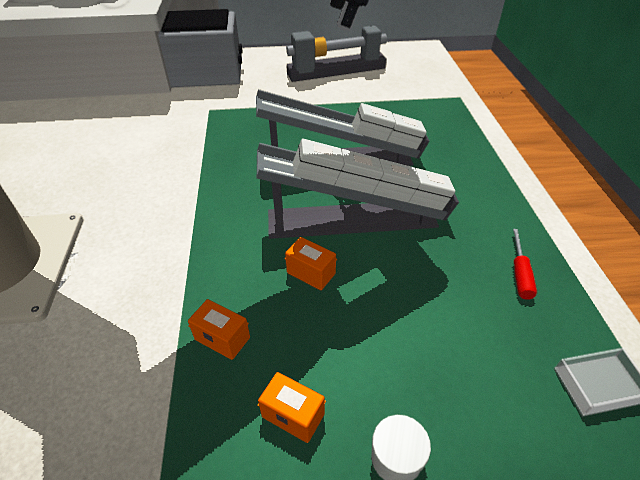

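The two cases sit end to end at the bottom of the lane (375–410, 120–130), and the gripper is clear above. The tops span 131 mm along the slope with no gap.

```bash
python3 -c "
from rig import bot
print(bot.job_done())"
```

```text
the job is handed in; nothing more can be done
None
```

Both aluminium cases are in the empty lane, and I handed the job in at about 18 s of the 54 s allowed. I gripped each case across its width and set it down flat on the slope in the raised half of the lane. When I let go, the first slid to the stop and the second slid down against it.

**Last checks, from the side camera:**
- **Position:** the two tops form one continuous 131 mm run along the slope, against 132 mm for two cases end to end. The lower end is at the stop, and they are centred across the lane to within about 1 mm.
- **Upright:** the tops are 48.5 mm above the lane floor, against the 48 mm case height.
- **Everything else:** the tin measured within about 4 mm of where it started, which is the accuracy of that method. The tin and the orange cases look unmoved in the picture.
- **Gripper:** it is clear of everything. The highest wrist force I read was about 7 N.

The only thing that went wrong was my first move call, which was refused because its rows lacked some keys. No motion resulted.

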